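# Sort a filled from an empty fuse-link by the effort of tipping it

## Task

The two big fuse-links on the test bench look exactly alike, but one is filled with sand and the other is still an empty shell, about a third as heavy. Feel which is which by tipping or lifting at least one of them, one end coming up by about a centimetre; then put the filled one on the green tray, ready for the withstand test, and the empty one on the red tray, to go back for filling: each standing upright with its ceramic body wholly on its tray. Ceramic is brittle, so slide them or keep them within a few centimetres of the bench, do not let one topple, and leave the meters and cutters beside the work where they are.

Things in the scene. Friction and masses are not known exactly. Their poses are not given: they have to be found in the camera images.
- fuse_a_center (a point): Centre, 30 mm up, of one of two look-alike fuse-links standing free. White ceramic body 76 mm (own x) x 68 (own y) x 60 high, edges rounded, steel end plates; a flat metal tag stands out level from the foot of each end along own +y and -y: 50 long, 28 wide (x), 12 to 18 mm above the underside; 168 over all. Either of the two may be the filled one.
- fuse_b_center (a point): Centre, 30 mm up, of the other fuse-link, the same in every size. The filled one weighs 0.7 to 0.95 kg, the empty one 0.22 to 0.26 kg; mass centre in the middle. They slide on the bench at about 0.5 to 0.8 of their own weight.
- fuse_a_tag (a point): Outer end of one tag of the first fuse-link, on its upper face, 18 mm above the underside, 84 mm from the centre along own +y. Its like lies along -y. Pressed 40 mm out from the end plate of either end, a link tips on its rounded lower edge there (bearing 5 mm in from the end) at 0.6 to 0.9 x its weight: 4 to 8 N filled, 1.3 to 3 N empty. The spot moves out 0.4 mm a mm down; friction shows as a level force.
- fuse_b_tag (a point): Outer end of one tag of the second fuse-link, on its upper face, 18 mm above the underside, 84 mm from the centre along own +y. Its like lies along -y. 
- tray_green: Green sheet-steel tray, fixed on the bench, 330 mm (own x) x 96 mm (own y), floor 2 mm high. Both long edges are bevelled over 12 mm, so things slide on; only the short ends are turned up, 26 mm high. Origin: centre of its underside. Own x runs about along world x. For the filled fuse-link. May be the left or the right tray.
- tray_red: Red sheet-steel tray, fixed on the bench, 330 mm (own x) x 96 mm (own y), floor 2 mm high. Both long edges are bevelled over 12 mm, so things slide on; only the short ends are turned up, 26 mm high. Origin: centre of its underside. Own x runs about along world x. For the empty fuse-link. May be the left or the right tray.
- multimeter: Grey hand multimeter, 148 x 74 x 49 mm, lying at the back; origin under its middle. A bystander.
- probe_meter: White desk meter leaning on its own foot, 60 x 90 x 67 mm, at the back; origin under its middle. A bystander.
- nippers: Red-handled side cutters, 51 x 144 x 11 mm, lying on the bench in front of the big tester; origin under their middle. A bystander. (The tester is a fixed box 225 mm high that fills x 0.53 to 0.91, y -0.55 to -0.11.)

How it is judged:
By the outcome, as a careful person would: the job done as asked, in the order asked, and still so for the second after the job is handed in, with the robot touching nothing.
It also fails if it takes over 54 s, if anything falls off the work surface, if the arm or the gripper's body presses on something with over 40 N, if the wrist force passes 120 N, or if a joint passes its speed limit or range.

## Robot

A 7-joint arm with a two-finger parallel gripper is mounted at the origin on a cart in front of the work surface, level with it; the furniture and walls round the work are solid. World frame = base frame: x ahead of the robot, y to its left, z up, the work surface at z = 0. Lengths are in mm, angles in rad, forces in N, time in s.
With the tool pointing down it reaches from about 425 to 950 mm from the base axis. Payload 4.7 kg.
Tool frame: the origin (TCP) lies where the fingers leave the gripper's body, on its centre line; the fingertips stand 73 mm ahead of it and the grasp point (between the pads) lies 54 mm ahead of it; z points along the fingers, y is the line along which they close (so a half turn about z gives the same grasp; the last joint's range is limited). The gripper opens to 85 mm and grips with 20 to 120 N. Pads are 22 mm wide; open, the fingers measure 114 mm over their backs; the gripper's body (76 mm by 85 mm) begins 54 mm behind the grasp point. The pads swing forward as they close: fully open they stand 13 mm farther back than shut.
Start: joints at [1.259, 0.469, -0.049, 1.532, 0.024, 1.141, -0.082], TCP at [188.398, -648.188, 303.935] pointing down, gripper open.
Joint ranges: [-2.59, 2.59], [-0.33, 1.99], [-1.39, 1.29], [0.1, 2.45], [-1.04, 4.18], [0.21, 1.99], [-2.66, 2.66]. Speed limits (rad/s): [2.57, 2.57, 3.14, 3.14, 3.14, 3.14, 3.14].

## Interface

Orientations are given as a unit quaternion [w, x, y, z].
In Python, from rig import env gives the robot as it stands.
- The arm moves only by the tool jog_arm, never from a script. Its argument "plan" is a list of rows, each an object with "claw": the opening, from -1 (shut) to 1 (fully open), so that 0 is half open; "offset": the shift along the world's x, y, z in mm, a list of three; "turn": the turn, a rotation vector about the world's x, y, z in degrees, a list of three. In form: [{"claw": claw, "offset": [tx, ty, tz], "turn": [wx, wy, wz]}, ...]. A call has 1 to 10 rows; each row is the pose to reach, as a shift and turn from the pose commanded when the call began; what a row does not reach only later rows make up. A row lasts 1/12 s, in which the tool goes at most 41.7 mm and 7.16 degrees, less where a joint would pass 70% of its speed; a pose out of reach is approached as far as the arm can. A call with a gripper value outside its range is refused whole. The fingers move at their own pace and stop on an object; "grip_force" is the grip in N (left out, the last holds). Time passes only in rows, so rows that repeat a pose let the fingers close. It gives the time, the measured TCP pose, the force, the opening and the grip force at its end, in the units of the state.
- env.state(): the state, without advancing time (a new reading comes with each control period).
- env.get_image(name): name is "scene" or "top"; returns (picture, depth): 420x560x3 uint8, blue, green, red; 420x560 float32, mm along the optical axis (not along the pixel's ray), 0 where there is no reading.
- env.camera_params(name): a dict with "fx", "fy", "cx", "cy" (pixels), "xyz" and "orientation" of the camera in the world. Camera axes: x right, y down, z forward; pixel columns grow to the right and rows downward; lengths in mm; the calibration is good to about 2 mm. A picture is of the moment at which its call begins. camera_params takes no time and is no camera call.
- env.finish_job(): hands the job in; it is judged then, once.
The state is a dict: "time_s": time; "qpos": joint angles; "qvel": joint speeds; "joint_efforts": joint torques, N m; "position": TCP position; "orientation": TCP orientation; "contact_force": force on the tool from outside, world axes, zero at the start; "wrist_torque": the same for the moment, N m; "opening": finger opening in mm; "grasp_force": force on a finger pad.
Only numpy, scipy, OpenCV 4.12 (cv2) and the standard library are available. Lean on these libraries where they do the work, as an engineer would, in place of code of your own. Each camera call takes 0.05 s, during which the arm holds its last target. There are 200 camera calls.

## Working session

There is one attempt and no reset: what is moved stays moved. The work goes in short steps, Python scripts to look and compute and a tool call to move; the robot and the scene stay as the last step left them, time stands still between calls to the robot, and variables do not carry over. Pictures are saved under pics/ and viewed, at most 10 in all, crops included, and the job is handed in when it is done.

Besides the shell and the picture viewer there is one more tool, called after "Request:" in YAML: its name, and indented under it one key for each argument. jog_arm: Moves the arm, as the interface text tells. Its arguments: {"type":"object","properties":{"plan":{"type":"array","items":{"type":"object","properties":{"claw":{"type":"number"},"offset":{"type":"array","items":{"type":"number"}},"turn":{"type":"array","items":{"type":"number"}}}}},"grip_force":{"type":"number"}},"required":["plan"]}

```bash
mkdir -p pics; ls; python3 - <<'E'
from rig import env
import cv2,numpy as np
s=env.state();print({k:np.round(v,3).tolist() for k,v in s.items()})
for n in("scene","top"):
    im,d=env.get_image(n);cv2.imwrite(f"pics/{n}0.png",im);np.save(f"pics/{n}0.npy",d);print(n,env.camera_params(n))
E
```

```text
pics
{'time_s': 0.0, 'qpos': [1.259, 0.47, -0.049, 1.534, 0.024, 1.141, -0.082], 'qvel': [-0.001, -0.001, -0.0, 0.001, -0.001, -0.001, -0.0], 'joint_efforts': [-0.001, -51.03, -0.047, -23.77, 0.011, 0.008, -0.0], 'position': [188.273, -647.763, 302.83], 'orientation': [-0.001, 0.99, 0.141, -0.0], 'contact_force': [0.227, 0.084, -0.634], 'wrist_torque': [0.015, 0.029, 0.007], 'grasp_force': 0.0, 'opening': 85.557}
scene {'fx': 541.4774804347683, 'fy': 541.4774804347683, 'cx': 297.7519528408143, 'cy': 211.4809888532231, 'xyz': array([-318.21999833,  575.9989576 ,  619.96232951]), 'orientation': array([ 0.25873085, -0.4260239 ,  0.741403  , -0.44931457])}
top {'fx': 461.6299690644035, 'fy': 461.6299690644035, 'cx': 278.3562655454821, 'cy': 205.34909377880172, 'xyz': array([ 413.03311131,   31.91293875, 1050.71026957]), 'orientation': array([-0.08166985,  0.75242747, -0.65001126,  0.068325  ])}
```

View pics/top0.png

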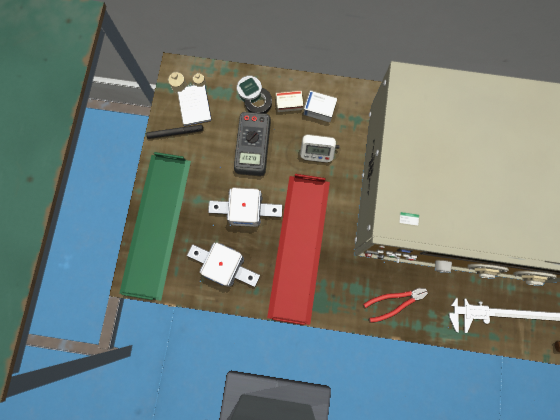

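View pics/scene0.png

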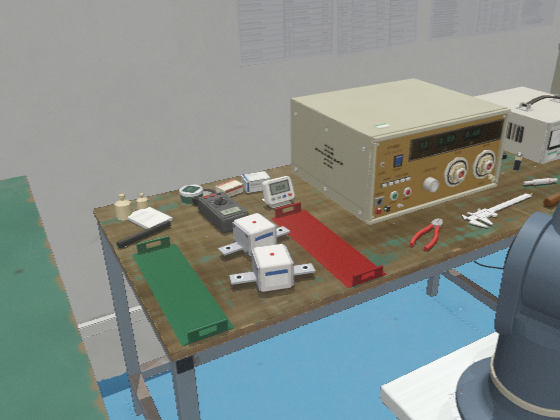

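The top view shows green tray at (157,227) on the left (+y), red tray at (300,250) on the right, and fuse-links with red dots at (244,205) and (221,264). Their tags run to (210,207)/(281,211) and (193,252)/(257,280). The scene view agrees; the links are at (256,232) and (273,267).

```bash
cat > h.py <<'E'
from rig import env
import cv2,numpy as np
from scipy.spatial.transform import Rotation as R
def cam(n):
    p=env.camera_params(n);q=p["orientation"];return p,R.from_quat([q[1],q[2],q[3],q[0]]).as_matrix(),np.array(p["xyz"])
def cloud(n,d):
    p,M,t=cam(n);v,u=np.mgrid[:420,:560]
    return np.stack([(u-p["cx"])/p["fx"]*d,(v-p["cy"])/p["fy"]*d,d],-1)@M.T+t
def ray(n,u,v,z):
    p,M,t=cam(n);r=M@np.array([(u-p["cx"])/p["fx"],(v-p["cy"])/p["fy"],1]);return t+r*(z-t[2])/r[2]
def tri(uv1,uv2):
    A=[];b=[]
    for n,(u,v) in(("top",uv1),("scene",uv2)):
        p,M,t=cam(n);r=M@np.array([(u-p["cx"])/p["fx"],(v-p["cy"])/p["fy"],1]);r/=np.linalg.norm(r);P=np.eye(3)-np.outer(r,r);A.append(P);b.append(P@t)
    return np.linalg.solve(A[0]+A[1],b[0]+b[1])
def comps(m,amin):
    k,l,s,c=cv2.connectedComponentsWithStats(m.astype(np.uint8));return [(c[i],l==i,s[i]) for i in range(1,k) if s[i][4]>=amin]
def fuses(im,d,n="top"):
    """body centre from the top face (cloud), axis from the whole outline of white+grey pixels"""
    C=cloud(n,d);hsv=cv2.cvtColor(im,cv2.COLOR_BGR2HSV).astype(int);out=[]
    ok=(d>0)&(C[...,0]>350)&(C[...,0]<720)&(C[...,1]>-70)&(C[...,1]<330)
    top=ok&(C[...,2]>52)&(C[...,2]<75)&(hsv[...,2]>130)&((hsv[...,1]<60)|(hsv[...,0]<8)|(hsv[...,0]>172))
    for c,m,s in comps(top,300):
        P=C[m];(x,y),wh,a=cv2.minAreaRect(P[:,:2].astype(np.float32));ctr=np.array([x,y])
        near=ok&(C[...,2]>9)&(C[...,2]<28)&(hsv[...,2]>110)&(hsv[...,1]<60)&(np.hypot(C[...,0]-x,C[...,1]-y)<95)&(np.hypot(C[...,0]-x,C[...,1]-y)>48)
        T=C[near];e=[]
        ax=np.linalg.svd(T[:,:2]-T[:,:2].mean(0),full_matrices=False)[2][0]; ax*=np.sign(ax[1])
        pr=(T[:,:2]-ctr)@ax
        ends=[T[pr>0].mean(0).round(1).tolist(),T[pr<0].mean(0).round(1).tolist()]
        out.append(dict(px=c.round(1).tolist(),ctr=ctr.round(1).tolist(),wh=np.round(wh,1).tolist(),rectang=round(a,1),ztop=round(float(np.median(P[:,2])),1),axis_deg=round(float(np.degrees(np.arctan2(ax[1],ax[0]))),1),pr=[round(float(pr.min()),1),round(float(pr.max()),1)],tags=ends))
    return out
E
python3 - <<'E'
from h import *
im=cv2.imread("pics/top0.png");d=np.load("pics/top0.npy");im2=cv2.imread("pics/scene0.png")
for f in fuses(im,d):print(f)
def dots(im,box):
    h=cv2.cvtColor(im,cv2.COLOR_BGR2HSV);m=((h[...,0]<8)|(h[...,0]>172))&(h[...,1]>120)&(h[...,2]>120);z=np.zeros_like(m);x0,y0,x1,y1=box;z[y0:y1,x0:x1]=1;return [c[0].round(1) for c in comps(m&z,3)]
a=dots(im,(200,190,262,285));b=dots(im2,(235,205,290,265));print(a,b)
for i in range(min(len(a),len(b))):print(tri(a[i],b[i]).round(1))
C=cloud("top",d);h=cv2.cvtColor(im,cv2.COLOR_BGR2HSV).astype(int)
for nm,m in(("green",(abs(h[...,0]-70)<20)&(h[...,1]>90)),("red",((h[...,0]<8)|(h[...,0]>172))&(h[...,1]>130))):
    m=m&(C[...,0]>330)&(C[...,0]<760)&(C[...,1]>-120)&(C[...,1]<330)&(d>0)
    for c,mm,s in comps(m,1500):
        P=C[mm];f=P[P[:,2]<8];r=cv2.minAreaRect(P[:,:2].astype(np.float32));print(nm,c.round(),np.round(r[0],1),np.round(r[1],1),round(r[2],1),"z",np.median(f[:,2]).round(1), cv2.boxPoints(r).round(0).tolist())
E
```

```text
{'px': [243.7, 204.9], 'ctr': [615.8, 142.7], 'wh': [75.2, 69.6], 'rectang': 4.7, 'ztop': 59.5, 'axis_deg': 94.9, 'pr': [-83.5, 83.5], 'tags': [[610.2, 207.5, 18.1], [621.5, 77.5, 18.1]]}
{'px': [220.6, 263.8], 'ctr': [481.6, 170.8], 'wh': [70.2, 75.9], 'rectang': 73.8, 'ztop': 59.5, 'axis_deg': 74.0, 'pr': [-84.0, 83.3], 'tags': [[499.6, 233.1, 17.9], [463.3, 107.5, 18.0]]}
[array([243.1, 204.1]), array([220.1, 263.1])] [array([282.1, 206.6]), array([282.5, 221.2]), array([254. , 221.5]), array([288.8, 234. ]), array([272. , 253.5])]
[590.6 115.8 107.8]
[473.3 155.8 133.5]
green [168. 227.] [550.5 312.5] [ 37.  330.9] 89.5 z 1.7 [[385.0, 295.0], [716.0, 293.0], [716.0, 330.0], [385.0, 333.0]]
red [299. 250.] [550.1   7.5] [ 97.1 339. ] 89.4 z 1.7 [[380.0, -39.0], [719.0, -43.0], [720.0, 54.0], [381.0, 58.0]]
```

```bash
python3 - <<'E'
from h import *
for a,b in(((243.1,204.1),(254,221.5)),((220.1,263.1),(272,253.5))):print("dot tri",tri(a,b).round(1),"ray z60",ray("top",*a,60).round(1),ray("scene",*b,60).round(1))
for n in("top","scene"):
  im=cv2.imread(f"pics/{n}0.png");d=np.load(f"pics/{n}0.npy");C=cloud(n,d);h=cv2.cvtColor(im,cv2.COLOR_BGR2HSV).astype(int)
  for nm,m in(("green",(abs(h[...,0]-70)<20)&(h[...,1]>90)),("red",((h[...,0]<8)|(h[...,0]>172))&(h[...,1]>130))):
    m=m&(C[...,0]>330)&(C[...,0]<760)&(C[...,1]>-120)&(C[...,1]<420)&(d>0)&(C[...,2]>-15)&(C[...,2]<40)
    for c,mm,s in comps(m,1500):
        P=C[mm];f=P[(P[:,2]<8)];r=cv2.minAreaRect(P[:,:2].astype(np.float32));print(n,nm,c.round(),np.round(r[0],1),np.round(r[1],1),round(r[2],1),"floor z",np.median(f[:,2]).round(1),"y 1-99%",np.percentile(f[:,1],[1,99]).round(1))
  g=(C[...,2]>15)&(C[...,0]>640)&(C[...,0]<900)&(C[...,1]>-95)&(C[...,1]<250)&(d>0)
  for c,mm,s in comps(g,100):P=C[mm];print(n,"tall",c.round(),P.min(0).round(),P.max(0).round())
E
```

```text
dot tri [615.8 142.8  61.3] ray z60 [616.4 143.5  60. ] [617.3 141.3  60. ]
dot tri [481.1 170.2  61.5] ray z60 [481.8 171.3  60. ] [482.5 168.4  60. ]
top green [155. 227.] [551.3 342.4] [ 96.3 331.9] 88.9 floor z 1.8 y 1-99% [296.1 389.5]
top red [299. 250.] [550.1   7.5] [ 97.1 339. ] 89.4 floor z 1.7 y 1-99% [-39.8  54.8]
top tall [252. 136.] [698. 111.  15.] [900. 207.  53.]
top tall [288. 102.] [866.  47.  15.] [900. 113.  30.]
top tall [320. 108.] [859. -30.  15.] [900.  42.  40.]
top tall [318. 148.] [755. -52.  15.] [800.  36.  72.]
top tall [247. 191.] [640. 108.  18.] [655. 180.  66.]
scene green [181. 294.] [549.5 341.7] [ 95.4 335.9] 89.1 floor z 1.7 y 1-99% [295.7 389. ]
scene red [327. 247.] [569.    5.8] [100.3 380.6] 89.2 floor z 2.1 y 1-99% [-40.1  54.7]
scene tall [239. 198.] [640. -40.  15.] [900. 210.  70.]
```

Request:
jog_arm:
  plan:
    - {"claw": 1, "offset": [35, 40, 30], "turn": [0, 0, 7]}
    - {"claw": 1, "offset": [60, 80, 60], "turn": [0, 0, 14]}
    - {"claw": 1, "offset": [85, 115, 80], "turn": [0, 0, 21]}
    - {"claw": 1, "offset": [110, 155, 90], "turn": [0, 0, 28]}
    - {"claw": 1, "offset": [135, 195, 90], "turn": [0, 0, 35]}
    - {"claw": 1, "offset": [160, 235, 90], "turn": [0, 0, 42]}
    - {"claw": 1, "offset": [180, 270, 90], "turn": [0, 0, 48]}
    - {"claw": 1, "offset": [200, 305, 90], "turn": [0, 0, 54]}
    - {"claw": 1, "offset": [215, 340, 90], "turn": [0, 0, 60]}
    - {"claw": 1, "offset": [230, 375, 90], "turn": [0, 0, 66]}

```text
time_s: 0.93
position: [400.0, -310.8, 393.4]
orientation: [-0.0, 0.752, 0.659, -0.0]
contact_force: [0.2, -0.0, -0.3]
opening: 85.4
grasp_force: 0.0
```

Request:
jog_arm:
  plan:
    - {"claw": 1, "offset": [11, 38, 0], "turn": [0, 0, 3]}
    - {"claw": 1, "offset": [22, 76, 0], "turn": [0, 0, 6]}
    - {"claw": 1, "offset": [32, 115, 0], "turn": [0, 0, 9]}
    - {"claw": 1, "offset": [43, 154, 0], "turn": [0, 0, 12.6]}
    - {"claw": 1, "offset": [54, 193, 0], "turn": [0, 0, 12.6]}
    - {"claw": 1, "offset": [75, 228, -10], "turn": [0, 0, 12.6]}
    - {"claw": 1, "offset": [95, 260, -25], "turn": [0, 0, 12.6]}
    - {"claw": 1, "offset": [115, 290, -45], "turn": [0, 0, 12.6]}
    - {"claw": 1, "offset": [135, 320, -65], "turn": [0, 0, 12.6]}
    - {"claw": 1, "offset": [155, 350, -85], "turn": [0, 0, 12.6]}

```text
time_s: 1.77
position: [555.0, 38.5, 307.4]
orientation: [0.0, 0.677, 0.736, -0.0]
contact_force: [0.4, -0.3, -0.1]
opening: 85.3
grasp_force: 0.0
```

Request:
jog_arm:
  plan:
    - {"claw": 1, "offset": [15, 22, -28], "turn": [0, 0, 0]}
    - {"claw": 1, "offset": [30, 44, -56], "turn": [0, 0, 0]}
    - {"claw": 1, "offset": [43, 66, -84], "turn": [0, 0, 0]}
    - {"claw": 1, "offset": [43, 66, -110], "turn": [0, 0, 0]}
    - {"claw": 1, "offset": [43, 66, -130], "turn": [0, 0, 0]}
    - {"claw": 1, "offset": [43, 66, -130], "turn": [0, 0, 0]}
    - {"claw": 1, "offset": [43, 66, -130], "turn": [0, 0, 0]}

```text
time_s: 2.35
position: [596.9, 102.9, 177.5]
orientation: [-0.001, 0.677, 0.736, -0.001]
contact_force: [-0.1, -0.2, 0.3]
opening: 85.6
grasp_force: 0.0
```

Request:
jog_arm:
  plan:
    - {"claw": 1, "offset": [10, 20, 0], "turn": [0, 0, 0]}
    - {"claw": 1, "offset": [19, 40, 0], "turn": [0, 0, 0]}
    - {"claw": 1, "offset": [19, 40, -20], "turn": [0, 0, 0]}
    - {"claw": 1, "offset": [19, 40, -20], "turn": [0, 0, 0]}
    - {"claw": 1, "offset": [19, 40, -20], "turn": [0, 0, 0]}

```text
time_s: 2.77
position: [616.5, 142.4, 159.4]
orientation: [0.0, 0.677, 0.736, -0.0]
contact_force: [0.1, 0.3, 0.3]
opening: 85.3
grasp_force: 0.0
```

```bash
python3 - <<'E'
from h import *
s=env.state();print(s["position"].round(1) if hasattr(s["position"],"round") else s["position"],s["orientation"])
im,d=env.get_image("scene");cv2.imwrite("pics/s1.png",cv2.resize(im[140:300,180:380],(800,640))[:600])
E
```

```text
[616.5 142.4 159.4] [ 3.18162273e-04  6.77138943e-01  7.35855061e-01 -2.83205942e-04]
```

View pics/s1.png

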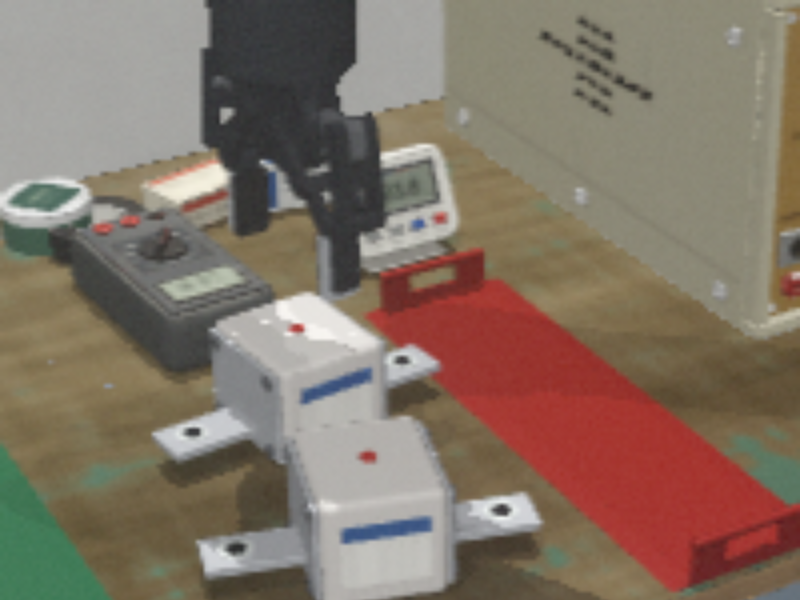

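The fingers, at crop (250,200) and (338,260), straddle the rear link's x faces with the rear link's top dot at (297,328). I'll descend.

Request:
jog_arm:
  plan:
    - {"claw": 1, "offset": [0, 0, -15], "turn": [0, 0, 0]}
    - {"claw": 1, "offset": [0, 0, -25], "turn": [0, 0, 0]}
    - {"claw": 1, "offset": [0, 0, -31], "turn": [0, 0, 0]}
    - {"claw": 1, "offset": [0, 0, -36], "turn": [0, 0, 0]}
    - {"claw": 1, "offset": [0, 0, -40], "turn": [0, 0, 0]}

```text
time_s: 3.23
position: [616.2, 142.8, 117.6]
orientation: [-0.0, 0.677, 0.736, -0.0]
contact_force: [-0.1, -0.4, -0.2]
opening: 85.6
grasp_force: 0.0
```

Request:
jog_arm:
  plan:
    - {"claw": 1, "offset": [0, 0, -9], "turn": [0, 0, 0]}
    - {"claw": 1, "offset": [0, 0, -18], "turn": [0, 0, 0]}
    - {"claw": 1, "offset": [0, 0, -27], "turn": [0, 0, 0]}
    - {"claw": 1, "offset": [0, 0, -27], "turn": [0, 0, 0]}

```text
time_s: 3.57
position: [615.3, 142.7, 89.2]
orientation: [-0.001, 0.677, 0.736, -0.002]
contact_force: [0.0, 1.2, -0.6]
opening: 85.3
grasp_force: 0.0
```

Request:
jog_arm:
  plan:
    - {"claw": 0.5, "offset": [0, 0, 0], "turn": [0, 0, 0]}
    - {"claw": 0.5, "offset": [0, 0, 0], "turn": [0, 0, 0]}
    - {"claw": 0.5, "offset": [0, 0, 0], "turn": [0, 0, 0]}
    - {"claw": 0.5, "offset": [0, 0, 0], "turn": [0, 0, 0]}
    - {"claw": 0.5, "offset": [0, 0, 0], "turn": [0, 0, 0]}
    - {"claw": 0.5, "offset": [0, 0, 0], "turn": [0, 0, 0]}
  grip_force: 45

```text
time_s: 4.07
position: [616.4, 143.0, 91.6]
orientation: [0.0, 0.677, 0.736, -0.0]
contact_force: [0.4, -0.4, -2.0]
opening: 75.4
grasp_force: 55.2
```

Request:
jog_arm:
  plan:
    - {"claw": 0.5, "offset": [0, 0, 3], "turn": [0, 0, 0]}
    - {"claw": 0.5, "offset": [0, 0, 6], "turn": [0, 0, 0]}
    - {"claw": 0.5, "offset": [0, 0, 9], "turn": [0, 0, 0]}
    - {"claw": 0.5, "offset": [0, 0, 12], "turn": [0, 0, 0]}
    - {"claw": 0.5, "offset": [0, 0, 15], "turn": [0, 0, 0]}
    - {"claw": 0.5, "offset": [0, 0, 15], "turn": [0, 0, 0]}
    - {"claw": 0.5, "offset": [0, 0, 15], "turn": [0, 0, 0]}
    - {"claw": 0.5, "offset": [0, 0, 15], "turn": [0, 0, 0]}
    - {"claw": 0.5, "offset": [0, 0, 15], "turn": [0, 0, 0]}
    - {"claw": 0.5, "offset": [0, 0, 15], "turn": [0, 0, 0]}

```text
time_s: 4.9
position: [616.3, 143.1, 106.4]
orientation: [-0.0, 0.677, 0.736, -0.0]
contact_force: [-0.6, 0.6, -1.6]
opening: 75.5
grasp_force: 55.2
```

Request:
jog_arm:
  plan:
    - {"claw": 0.5, "offset": [0, 0, 0], "turn": [0, 0, 0]}
    - {"claw": 0.5, "offset": [0, 0, 0], "turn": [0, 0, 0]}
    - {"claw": 0.5, "offset": [0, 0, 0], "turn": [0, 0, 0]}

```text
time_s: 5.15
position: [616.4, 143.2, 106.5]
orientation: [-0.0, 0.677, 0.736, -0.0]
contact_force: [0.3, -0.4, -1.7]
opening: 75.7
grasp_force: 55.2
```

```bash
python3 - <<'E'
from h import *
im,d=env.get_image("scene");cv2.imwrite("pics/s2.png",cv2.resize(im[140:290,180:380],(800,600)))
s=env.state();print(s["contact_force"],s["wrist_torque"],s["position"],s["opening"])
E
```

```text
[-0.03665253  0.31056504 -1.79714135] [-0.01679355 -0.02573281 -0.02911088] [616.43619881 143.16783759 106.48773769] 75.2367347207702
```

View pics/s2.png

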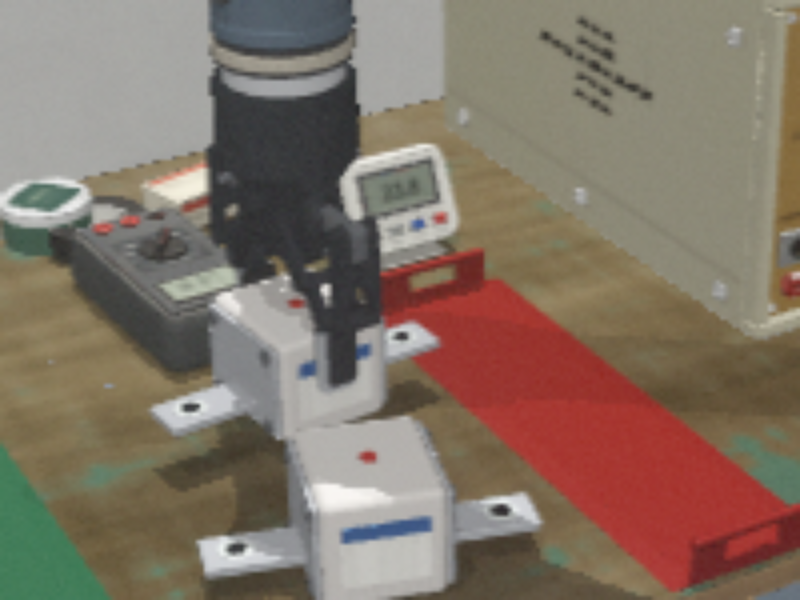

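The rear link (crop dot (297,300)) hangs about 15 mm up, and the scale reads only about 1.8 N against 7–9 N if filled. So it is the empty one and goes on red.

Request:
jog_arm:
  plan:
    - {"claw": 0.5, "offset": [0, -10, 0], "turn": [0, 0, 0]}
    - {"claw": 0.5, "offset": [0, -28, 0], "turn": [0, 0, -1]}
    - {"claw": 0.5, "offset": [0, -48, 0], "turn": [0, 0, -2]}
    - {"claw": 0.5, "offset": [0, -68, 0], "turn": [0, 0, -3]}
    - {"claw": 0.5, "offset": [0, -88, 0], "turn": [0, 0, -4]}
    - {"claw": 0.5, "offset": [0, -108, 0], "turn": [0, 0, -5]}
    - {"claw": 0.5, "offset": [0, -124, 0], "turn": [0, 0, -5.4]}
    - {"claw": 0.5, "offset": [0, -133, 0], "turn": [0, 0, -5.4]}
    - {"claw": 0.5, "offset": [0, -136, 0], "turn": [0, 0, -5.4]}
    - {"claw": 0.5, "offset": [0, -136, 0], "turn": [0, 0, -5.4]}

```text
time_s: 6.03
position: [616.4, 6.2, 106.5]
orientation: [0.0, 0.711, 0.703, -0.0]
contact_force: [-0.3, 0.1, -2.6]
opening: 75.6
grasp_force: 55.2
```

Request:
jog_arm:
  plan:
    - {"claw": 0.5, "offset": [0, 0, -3], "turn": [0, 0, 0]}
    - {"claw": 0.5, "offset": [0, 0, -6], "turn": [0, 0, 0]}
    - {"claw": 0.5, "offset": [0, 0, -8], "turn": [0, 0, 0]}
    - {"claw": 0.5, "offset": [0, 0, -10], "turn": [0, 0, 0]}
    - {"claw": 0.5, "offset": [0, 0, -11.5], "turn": [0, 0, 0]}
    - {"claw": 0.5, "offset": [0, 0, -12.5], "turn": [0, 0, 0]}
    - {"claw": 0.5, "offset": [0, 0, -12.5], "turn": [0, 0, 0]}
    - {"claw": 0.5, "offset": [0, 0, -12.5], "turn": [0, 0, 0]}

```text
time_s: 6.7
position: [616.5, 7.3, 94.0]
orientation: [-0.0, 0.711, 0.703, 0.0]
contact_force: [1.3, 0.1, -1.5]
opening: 75.3
grasp_force: 55.3
```

Request:
jog_arm:
  plan:
    - {"claw": 0.5, "offset": [0, 0, -0.7], "turn": [0, 0, 0]}
    - {"claw": 0.5, "offset": [0, 0, -0.7], "turn": [0, 0, 0]}
    - {"claw": 0.5, "offset": [0, 0, -0.7], "turn": [0, 0, 0]}

```text
time_s: 6.95
position: [616.5, 7.1, 93.4]
orientation: [0.0, 0.711, 0.703, 0.0]
contact_force: [-0.0, -0.1, -1.8]
opening: 75.4
grasp_force: 55.3
```

Request:
jog_arm:
  plan:
    - {"claw": 1, "offset": [0, 0, 0], "turn": [0, 0, 0]}
    - {"claw": 1, "offset": [0, 0, 0], "turn": [0, 0, 0]}
    - {"claw": 1, "offset": [0, 0, 0], "turn": [0, 0, 0]}
    - {"claw": 1, "offset": [0, 0, 0], "turn": [0, 0, 0]}
    - {"claw": 1, "offset": [0, 0, 8], "turn": [0, 0, 0]}
    - {"claw": 1, "offset": [0, 0, 20], "turn": [0, 0, 0]}
    - {"claw": 1, "offset": [0, 0, 40], "turn": [0, 0, 0]}
    - {"claw": 1, "offset": [0, 0, 70], "turn": [0, 0, 0]}
    - {"claw": 1, "offset": [0, 0, 90], "turn": [0, 0, 0]}
    - {"claw": 1, "offset": [0, 0, 90], "turn": [0, 0, 0]}

```text
time_s: 7.78
position: [619.2, 8.1, 189.6]
orientation: [0.003, 0.711, 0.703, 0.004]
contact_force: [-0.5, 0.8, 0.2]
opening: 85.3
grasp_force: 0.0
```

```bash
python3 - <<'E'
from h import *
s=env.state();print(s["contact_force"],s["position"],s["opening"],s["qpos"])
for n in ("scene","top"):
  im,d=env.get_image(n)
  for f in fuses(im,d,n):print(n,f)
  cv2.imwrite(f"pics/{n}3.png",im)
E
```

```text
[-0.52431929  0.81639072  0.16023838] [619.197796     8.12065443 189.57527788] 85.25665130981703 [ 0.35541015  0.56803534 -0.60694713  1.76165398  0.39569727  0.9253855
 -0.42732469]
scene {'px': [308.1, 209.2], 'ctr': [613.7, 7.9], 'wh': [71.5, 80.8], 'rectang': 89.6, 'ztop': 61.5, 'axis_deg': 88.4, 'pr': [-77.4, 84.2], 'tags': [[611.6, 74.2, 19.3], [608.3, -57.6, 19.8]]}
scene {'px': [271.6, 256.7], 'ctr': [479.7, 170.3], 'wh': [70.7, 80.8], 'rectang': 75.3, 'ztop': 59.5, 'axis_deg': 74.2, 'pr': [-82.8, 84.5], 'tags': [[494.6, 233.7, 17.7], [460.0, 108.6, 17.6]]}
top {'px': [220.7, 263.8], 'ctr': [481.4, 170.8], 'wh': [69.7, 75.8], 'rectang': 73.8, 'ztop': 59.5, 'axis_deg': 74.1, 'pr': [-83.8, 83.5], 'tags': [[499.0, 233.5, 17.8], [463.2, 107.7, 18.1]]}
```

View pics/scene3.png

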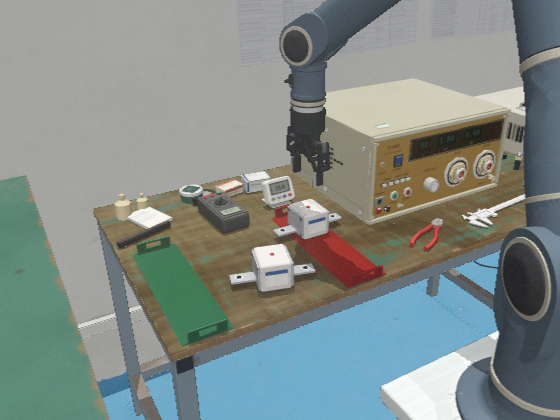

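The empty link stands on the red tray at (308,215), and the other link is untouched at (272,265). I'll move over the second link.

Request:
jog_arm:
  plan:
    - {"claw": 1, "offset": [-10, 15, 0], "turn": [0, 0, -2]}
    - {"claw": 1, "offset": [-30, 38, 0], "turn": [0, 0, -5]}
    - {"claw": 1, "offset": [-53, 65, 0], "turn": [0, 0, -8]}
    - {"claw": 1, "offset": [-77, 93, 0], "turn": [0, 0, -11]}
    - {"claw": 1, "offset": [-100, 121, 0], "turn": [0, 0, -14]}
    - {"claw": 1, "offset": [-120, 146, 0], "turn": [0, 0, -15.4]}
    - {"claw": 1, "offset": [-131, 159, 0], "turn": [0, 0, -15.4]}
    - {"claw": 1, "offset": [-135, 164, 0], "turn": [0, 0, -15.4]}
    - {"claw": 1, "offset": [-135, 164, -20], "turn": [0, 0, -15.4]}
    - {"claw": 1, "offset": [-135, 164, -20], "turn": [0, 0, -15.4]}

```text
time_s: 8.72
position: [480.2, 169.8, 160.8]
orientation: [-0.0, 0.799, 0.602, -0.003]
contact_force: [0.3, -0.5, -1.2]
opening: 85.2
grasp_force: 0.0
```

Request:
jog_arm:
  plan:
    - {"claw": 1, "offset": [0, 0, 0], "turn": [0, 0, 0]}
    - {"claw": 1, "offset": [0, 0, 0], "turn": [0, 0, 0]}

```text
time_s: 8.88
position: [482.1, 170.2, 163.3]
orientation: [-0.0, 0.799, 0.601, -0.0]
contact_force: [0.4, -0.1, -0.3]
opening: 85.7
grasp_force: 0.0
```

Yaw 73.9°, and the position is within 1 mm. I'll descend 72 mm.

Request:
jog_arm:
  plan:
    - {"claw": 1, "offset": [0, 0, -15], "turn": [0, 0, 0]}
    - {"claw": 1, "offset": [0, 0, -27], "turn": [0, 0, 0]}
    - {"claw": 1, "offset": [0, 0, -35], "turn": [0, 0, 0]}
    - {"claw": 1, "offset": [0, 0, -40], "turn": [0, 0, 0]}
    - {"claw": 1, "offset": [0, 0, -45], "turn": [0, 0, 0]}

```text
time_s: 9.3
position: [481.5, 171.0, 117.8]
orientation: [-0.0, 0.799, 0.602, -0.0]
contact_force: [0.3, -1.0, -0.2]
opening: 85.2
grasp_force: 0.0
```

Request:
jog_arm:
  plan:
    - {"claw": 1, "offset": [0, 0, -8], "turn": [0, 0, 0]}
    - {"claw": 1, "offset": [0, 0, -16], "turn": [0, 0, 0]}
    - {"claw": 1, "offset": [0, 0, -23], "turn": [0, 0, 0]}
    - {"claw": 1, "offset": [0, 0, -27], "turn": [0, 0, 0]}
    - {"claw": 1, "offset": [0, 0, -27], "turn": [0, 0, 0]}

```text
time_s: 9.72
position: [480.9, 171.0, 90.3]
orientation: [-0.0, 0.799, 0.602, -0.001]
contact_force: [0.1, -0.5, -0.2]
opening: 85.3
grasp_force: 0.0
```

Request:
jog_arm:
  plan:
    - {"claw": 0.5, "offset": [0, 0, 0], "turn": [0, 0, 0]}
    - {"claw": 0.5, "offset": [0, 0, 0], "turn": [0, 0, 0]}
    - {"claw": 0.5, "offset": [0, 0, 0], "turn": [0, 0, 0]}
    - {"claw": 0.5, "offset": [0, 0, 0], "turn": [0, 0, 0]}
    - {"claw": 0.5, "offset": [0, 0, 0], "turn": [0, 0, 0]}
    - {"claw": 0.5, "offset": [0, 0, 0], "turn": [0, 0, 0]}
  grip_force: 60

```text
time_s: 10.22
position: [481.7, 171.3, 91.6]
orientation: [0.0, 0.799, 0.602, 0.0]
contact_force: [1.0, -0.5, 1.4]
opening: 75.1
grasp_force: 73.8
```

Request:
jog_arm:
  plan:
    - {"claw": 0.5, "offset": [0, 0, 3], "turn": [0, 0, 0]}
    - {"claw": 0.5, "offset": [0, 0, 6], "turn": [0, 0, 0]}
    - {"claw": 0.5, "offset": [0, 0, 9], "turn": [0, 0, 0]}
    - {"claw": 0.5, "offset": [0, 0, 12], "turn": [0, 0, 0]}
    - {"claw": 0.5, "offset": [0, 0, 15], "turn": [0, 0, 0]}
    - {"claw": 0.5, "offset": [0, 0, 15], "turn": [0, 0, 0]}
    - {"claw": 0.5, "offset": [0, 0, 15], "turn": [0, 0, 0]}
    - {"claw": 0.5, "offset": [0, 0, 15], "turn": [0, 0, 0]}

```text
time_s: 10.88
position: [481.4, 171.1, 106.3]
orientation: [-0.0, 0.799, 0.602, -0.0]
contact_force: [-0.1, -0.3, -9.1]
opening: 74.7
grasp_force: 73.4
```

It reads −9.1 N, so this is the filled link, and it goes on green.

Request:
jog_arm:
  plan:
    - {"claw": 0.5, "offset": [2, 8, 0], "turn": [0, 0, 1]}
    - {"claw": 0.5, "offset": [5, 24, 0], "turn": [0, 0, 3]}
    - {"claw": 0.5, "offset": [10, 46, 0], "turn": [0, 0, 5]}
    - {"claw": 0.5, "offset": [15, 70, 0], "turn": [0, 0, 7]}
    - {"claw": 0.5, "offset": [20, 94, 0], "turn": [0, 0, 9]}
    - {"claw": 0.5, "offset": [20, 118, 0], "turn": [0, 0, 11]}
    - {"claw": 0.5, "offset": [20, 140, 0], "turn": [0, 0, 13]}
    - {"claw": 0.5, "offset": [20, 158, 0], "turn": [0, 0, 15]}
    - {"claw": 0.5, "offset": [20, 169, 0], "turn": [0, 0, 15]}
    - {"claw": 0.5, "offset": [20, 172, 0], "turn": [0, 0, 15]}

```text
time_s: 11.72
position: [500.5, 346.8, 106.4]
orientation: [-0.001, 0.712, 0.702, 0.001]
contact_force: [-0.3, -0.0, -8.4]
opening: 75.1
grasp_force: 73.4
```

Request:
jog_arm:
  plan:
    - {"claw": 0.5, "offset": [0, 0, 0], "turn": [0, 0, 0]}
    - {"claw": 0.5, "offset": [0, 0, -3], "turn": [0, 0, 0]}
    - {"claw": 0.5, "offset": [0, 0, -6], "turn": [0, 0, 0]}
    - {"claw": 0.5, "offset": [0, 0, -8.5], "turn": [0, 0, 0]}
    - {"claw": 0.5, "offset": [0, 0, -10.5], "turn": [0, 0, 0]}
    - {"claw": 0.5, "offset": [0, 0, -11.5], "turn": [0, 0, 0]}
    - {"claw": 0.5, "offset": [0, 0, -12.5], "turn": [0, 0, 0]}
    - {"claw": 0.5, "offset": [0, 0, -12.5], "turn": [0, 0, 0]}
    - {"claw": 0.5, "offset": [0, 0, -12.5], "turn": [0, 0, 0]}

```text
time_s: 12.47
position: [501.5, 343.2, 93.9]
orientation: [-0.0, 0.713, 0.701, 0.0]
contact_force: [-0.2, -0.5, -7.4]
opening: 75.0
grasp_force: 73.6
```

Request:
jog_arm:
  plan:
    - {"claw": 0.5, "offset": [0, 0, -0.7], "turn": [0, 0, 0]}
    - {"claw": 0.5, "offset": [0, 0, -0.7], "turn": [0, 0, 0]}
    - {"claw": 0.5, "offset": [0, 0, -0.7], "turn": [0, 0, 0]}

```text
time_s: 12.72
position: [501.6, 343.4, 93.7]
orientation: [0.0, 0.713, 0.701, 0.0]
contact_force: [-1.2, -1.0, -4.2]
opening: 75.3
grasp_force: 73.9
```

Request:
jog_arm:
  plan:
    - {"claw": 1, "offset": [0, 0, 0], "turn": [0, 0, 0]}
    - {"claw": 1, "offset": [0, 0, 0], "turn": [0, 0, 0]}
    - {"claw": 1, "offset": [0, 0, 0], "turn": [0, 0, 0]}
    - {"claw": 1, "offset": [0, 0, 0], "turn": [0, 0, 0]}
    - {"claw": 1, "offset": [0, 0, 8], "turn": [0, 0, 0]}
    - {"claw": 1, "offset": [0, 0, 20], "turn": [0, 0, 0]}
    - {"claw": 1, "offset": [0, 0, 40], "turn": [0, 0, 0]}
    - {"claw": 1, "offset": [0, 0, 70], "turn": [0, 0, 0]}
    - {"claw": 1, "offset": [0, 0, 100], "turn": [0, 0, 0]}
    - {"claw": 1, "offset": [0, 0, 130], "turn": [0, 0, 0]}

```text
time_s: 13.55
position: [501.3, 343.4, 225.7]
orientation: [-0.0, 0.713, 0.701, 0.001]
contact_force: [1.1, -0.1, -0.1]
opening: 85.4
grasp_force: 0.0
```

Request:
jog_arm:
  plan:
    - {"claw": 1, "offset": [0, -35, 20], "turn": [0, 0, 0]}
    - {"claw": 1, "offset": [0, -70, 40], "turn": [0, 0, 0]}
    - {"claw": 1, "offset": [0, -105, 40], "turn": [0, 0, 0]}
    - {"claw": 1, "offset": [0, -140, 40], "turn": [0, 0, 0]}
    - {"claw": 1, "offset": [0, -165, 40], "turn": [0, 0, 0]}
    - {"claw": 1, "offset": [0, -170, 40], "turn": [0, 0, 0]}
    - {"claw": 1, "offset": [0, -170, 40], "turn": [0, 0, 0]}
    - {"claw": 1, "offset": [0, -170, 40], "turn": [0, 0, 0]}

```text
time_s: 14.22
position: [501.5, 174.1, 264.2]
orientation: [0.0, 0.713, 0.701, 0.001]
contact_force: [-0.7, 0.5, -0.7]
opening: 85.2
grasp_force: 0.0
```

```bash
python3 - <<'E'
import h
from h import *
# widen y window for the green tray
src=open("h.py").read().replace("[...,1]<330)","[...,1]<440)");exec(src)
s=env.state();print(s["contact_force"],s["position"],s["opening"])
for n in ("scene","top"):
  im,d=env.get_image(n)
  for f in fuses(im,d,n):print(n,f)
  cv2.imwrite(f"pics/{n}4.png",im)
E
```

```text
[-0.72328615  0.48192525 -0.6793789 ] [501.49638675 174.07394882 264.19526477] 85.20003563042219
scene {'px': [308.0, 209.2], 'ctr': [612.9, 7.1], 'wh': [73.0, 78.0], 'rectang': 89.3, 'ztop': 61.5, 'axis_deg': 88.5, 'pr': [-76.9, 85.1], 'tags': [[612.2, 72.5, 19.5], [608.9, -58.0, 19.5]]}
scene {'px': [183.4, 276.8], 'ctr': [499.4, 342.3], 'wh': [70.3, 79.0], 'rectang': 88.9, 'ztop': 61.3, 'axis_deg': 89.1, 'pr': [-83.1, 84.6], 'tags': [[497.8, 407.5, 19.1], [496.3, 277.4, 19.4]]}
top {'px': [304.8, 213.6], 'ctr': [615.5, 5.4], 'wh': [75.7, 71.6], 'rectang': 0.1, 'ztop': 61.4, 'axis_deg': 89.6, 'pr': [-75.5, 84.6], 'tags': [[615.9, 71.1, 20.0], [614.9, -55.8, 20.2]]}
top {'px': [134.8, 249.8], 'ctr': [481.6, 363.8], 'wh': [77.5, 38.5], 'rectang': 41.2, 'ztop': 61.5, 'axis_deg': 149.9, 'pr': [-12.4, 23.6], 'tags': [[500.7, 418.9, 19.7], [512.9, 408.3, 19.9]]}
```

View pics/top4.png

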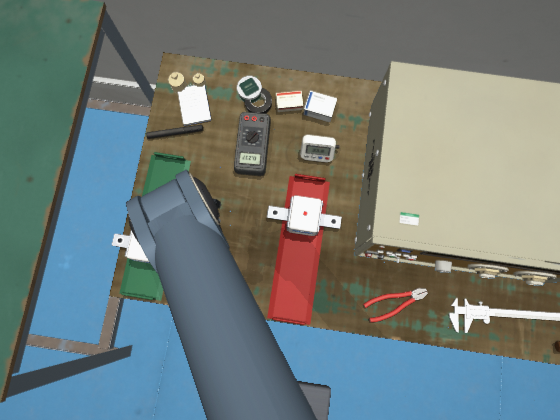

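View pics/scene4.png

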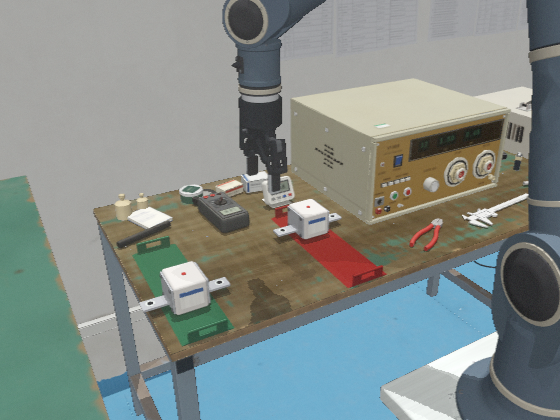

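Both links stand upright and centred on their trays: filled on green at scene (185,287), about y 342, and empty on red at (308,218), about y 6. The bystanders haven't moved and the robot is clear.

```bash
python3 -c "
from rig import env
print(env.finish_job())"
```

```text
the job is handed in; nothing more can be done
None
```

Job handed in: I lifted both links to weigh them (filled about 9 N, empty about 2 N), and the filled one now stands upright on the green tray and the empty one on the red, each with its body wholly on its tray, bystanders undisturbed, at about 14 s of the 54 s allowed.

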